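Unhook the lantern and put it on charge

TASK

Take the lantern off the safety hook in the pickup bed and stand it upright, fully home in the round charging cradle, set down softly, then let go. The hook's sprung keeper has to be pushed back with the lantern's own handle bar before the bar can come up past the nose; do it gently, never forcing the hook, keep the gripper itself off the hook stand, and leave the goods around alone.

Things in the scene. Friction and masses are not known exactly. Their poses are not given: they have to be found in the camera images.
- stand: Steel hook stand fixed to the deck. Origin on the deck below the nominal saddle middle; its x runs from the hook back to the post, y across the hook, z up. Post 26 mm square at x = +115, with bracket up to 216 mm high. From it the hook arm reaches to -x, towards the robot. Hook 16 mm wide (y -8 to +8). Figures for hook_saddle, hook_nose and hook_keeper are in this frame, mm.
- hook_saddle (a point): Nominal middle of the hook's flat saddle, z = 205, where the bar rests; front wall from x = -27 to -18. The hook with nose and keeper is clamped in a slot and truly sits up to 13 mm nearer or farther along x than these nominal points say; it is not measured, and stays put. Hook and keeper must not get more than 20 N.
- hook_nose (a point): Nominal tip of the nose that overhangs the saddle from the front wall: underside z = 220, top z = 227, reaching back to x = +15. Once the bar's centre is 235 to 255 high it is above the nose and is drawn forward (stand -x) until the lantern's body is clear of the hook, before rising: lifted over 50 mm too soon, the cap strikes the hook from below.
- hook_keeper (a point): Nominal keeper: sprung steel leaf 7 mm wide, pivot under the arm at x = 23, z = 183, upright to z = 233, front face x = 18: 3 mm from the nose. The bar pushes it back (+x) with 3.5 N at first, 6.5 N at the end, to a rigid stop after 6.5 mm at bar height. The bar passes the nose only when within about 1.5 mm of the stop, held back while it rises; past the stop force climbs steeply.
- lantern_bail (a point): Centre of the handle bar, 180 mm above the lantern's underside: level round bar, 8 mm thick, along the lantern's y, across the tops of two upright straps (20 mm in x, 4 mm thick; outer faces 54 mm apart, inner 46) that rise 85 mm from the cap. The hook stands between the straps. Grip from above across their outer faces (closing along y), just below the bar.
- lantern_mid (a point): Centre of the lantern's axis, 92 mm above its underside. Battery lantern, black base and cap, white middle, 80 mm in diameter, 95 mm tall plus the rigid steel bail, 0.3 to 0.45 kg; base edge bevelled 3 mm. z up. It hangs by its bar from the hook, in front of the keeper, underside 29 mm above the deck.
- lantern: The same lantern; origin at the centre of its underside, z up.
- cradle: Black round charging cradle fixed to the deck, 122 mm in diameter at the rim, 24 mm high, with a round tapered recess open to the top: 98 mm in diameter at the rim, 87 mm at its floor, which is 10 mm above the deck. Origin: centre of its underside, z up. The lantern stands in the recess at any yaw.
- bottle_a: Bystander: small green bottle, 54 mm in diameter, 150 mm tall, standing; origin at its underside.
- bottle_b: Bystander: same kind of bottle.
- bottle_c: Bystander: same kind of bottle.
- juice_a: Bystander: red drink box, 48 x 38 x 100 mm, standing; origin at its underside.
- juice_b: Bystander: same kind of drink box.
- bread: Bystander: round flat loaf, 110 mm in diameter, 16 mm thick, lying on the deck.
- sausage: Bystander: wrapped roll, 70 mm thick, about 220 mm long, lying on the deck.
Mind the look-alikes: they are no part of the job. What is shaped like the stand but yellow is not meant.

How it is judged:
By the outcome, as a careful person would: the job done as asked, in the order asked, and still so for the second after the job is handed in, with the robot touching nothing.
It also fails if it takes over 54 s, if anything falls off the work surface, if the arm or the gripper's body presses on something with over 40 N, if the wrist force passes 120 N, or if a joint passes its speed limit or range.

ROBOT

A 6-joint arm with a two-finger parallel gripper is mounted at the origin on the work surface. World frame = base frame: x ahead of the robot, y to its left, z up, the work surface at z = 0. Lengths are in mm, angles in rad, forces in N, time in s.
With the tool pointing down it reaches from about 350 to 875 mm from the base axis. Payload 4.2 kg.
Tool frame: the origin (TCP) lies at the very end of the fingers, on their centre line; the grasp point (between the pads) lies 19 mm behind it; z points along the fingers, y is the direction in which the jaws open and shut (so a half turn about z gives the same grasp; the last joint's range is limited). The gripper opens to 85 mm and grips with 20 to 120 N. Pads are 22 mm wide; open, the fingers measure 114 mm over their backs; the gripper's body (76 mm by 85 mm) begins 54 mm behind the grasp point. The pads swing forward as they close: fully open they stand 13 mm farther back than shut.
Start: joints at [1.575, 0.385, 0.008, 0, -1.194, -0.259], TCP at [157.501, 604.808, 207.012] pointing down, gripper open.
Joint ranges: [-3.14, 3.14], [-1.21, 2.06], [-1.07, 1.41], [-3.16, 2.05], [-2.99, -0.16], [-3.1, 3.1]. Speed limits (rad/s): [2.79, 2.79, 3.14, 3.14, 3.14, 3.14].

INTERFACE

Orientations are given as a unit quaternion [x, y, z, w].
In Python, from bench import arm, optics, job gives the robot as it stands.
- The arm moves only by the tool send_rows, never from a script. Its argument "steps" is a list that holds one entry, the list of rows, each a list of 5 numbers: the shift along the tool's x, y, z in cm, then the turn about the tool's z in rad, then the opening, from 0 (shut) to 1 (fully open). A call has 1 to 10 rows; each row shifts and turns the pose as measured when the row begins, along the tool's axes as they then stand; what a row does not reach is not made up. A row lasts 1/12 s, in which the tool goes at most 41.7 mm and 7.16 degrees, less where a joint would pass 70% of its speed; a pose out of reach is approached as far as the arm can. A call with a gripper value outside its range is refused whole. The fingers move at their own pace and stop on an object; the grip force is fixed at half the most. Time passes only in rows, so rows that do not move let the fingers close. It gives the time, the measured TCP pose, the force and the opening at its end, in the units of the state.
- arm.read_state(): the state, without advancing time (a new reading comes with each control period).
- optics.get_image(name): name is "side" or "top"; returns (picture, depth): 400x640x3 uint8, blue, green, red; 400x640 float32, mm along the optical axis (not along the pixel's ray), 0 where there is no reading.
- optics.get_calibration(name): a dict with "K" (3x3 intrinsics, pixels), "rvec" (rotation vector, rad) and "tvec" (3), from world to camera coordinates, as OpenCV has them. Camera axes: x right, y down, z forward; pixel columns grow to the right and rows downward; lengths in mm; the calibration is good to about 2 mm. A picture is of the moment at which its call begins. get_calibration takes no time and is no camera call.
- job.job_done(): hands the job in, once; it reports no verdict.
The state is a dict: "clock": time; "joints": joint angles; "joint_vel": joint speeds; "joint_efforts": joint torques, N m; "position": TCP position; "ee_rot": TCP orientation; "contact_force": force on the tool from outside, world axes, zero at the start; "wrist_torque": the same for the moment, N m; "gripper_width": finger opening in mm.
Only numpy, scipy, OpenCV 4.12 (cv2) and the standard library are available. Lean on these libraries where they do the work, as an engineer would, in place of code of your own. Each camera call takes 0.05 s, during which the arm holds its last target. There are 200 camera calls.

## Working session

There is one attempt and no reset: what is moved stays moved. The work goes in short steps, Python scripts to look and compute and a tool call to move; the robot and the scene stay as the last step left them, time stands still between calls to the robot, and variables do not carry over. Pictures are saved under pics/ and viewed, about 8 in all and at most 12, crops included, and the job is handed in when it is done.

Besides the shell and the picture viewer there is one more tool, called after ">>>" in YAML: its name, and indented under it one key for each argument. send_rows: Moves the arm, as the interface text tells. Its arguments: {"type":"object","properties":{"steps":{"type":"array","items":{"type":"array","items":{"type":"array","items":{"type":"number"}}}}},"required":["steps"]}

```bash
ls; mkdir -p pics; cat > h.py <<'E'
import numpy as np, cv2
from bench import arm, optics, job
def cal(n):
    c=optics.get_calibration(n); R=cv2.Rodrigues(np.array(c["rvec"],float))[0]
    return np.array(c["K"],float),R,np.array(c["tvec"],float).ravel()
def world(n,depth):
    K,R,t=cal(n); v,u=np.indices(depth.shape)
    p=np.stack([(u-K[0,2])/K[0,0]*depth,(v-K[1,2])/K[1,1]*depth,depth],-1)
    w=(p-t)@R; w[depth<=0]=np.nan
    return w
def ray(n,u,v,z):
    K,R,t=cal(n); o=-R.T@t; d=R.T@np.array([(u-K[0,2])/K[0,0],(v-K[1,2])/K[1,1],1])
    return o+d*(z-o[2])/d[2]
def snap(n,tag):
    im,d=optics.get_image(n); cv2.imwrite(f"pics/{tag}.png",im); np.savez(f"pics/{tag}.npz",im=im,d=d); return im,d
E
python3 - <<'E'
from h import *
for n in("side","top"):
    snap(n,n+"0"); K,R,t=cal(n); print(n,K[0,0],-R.T@t,R[2])
s=arm.read_state();print(s)
E
```

```text
pics
side 362.4454196409435 [189.09012316 624.22502415 757.83974729] [ 0.24889536 -0.69176603 -0.67787231]
top 362.89615184225636 [ 382.88488427   20.04055193 1070.36731163] [ 0.06423381 -0.01846445 -0.99776404]
{'clock': 0.1, 'joints': array([ 1.57459058e+00,  3.85487267e-01,  6.78505363e-03, -3.99100459e-04,
       -1.19398858e+00, -2.58620729e-01]), 'joint_vel': array([-0.00082324, -0.00331189,  0.00342142,  0.00287379, -0.00015591,
       -0.00106069]), 'joint_efforts': array([-8.27712802e-05, -3.93317306e+01,  1.88930207e+01,  4.19803619e+00,
       -2.61017376e-03,  2.76044062e-06]), 'position': array([157.38880154, 604.28983043, 206.04057428]), 'ee_rot': array([ 9.91884092e-01, -1.27141721e-01, -5.99589426e-05,  9.63357547e-04]), 'contact_force': array([ 0.61820282, -0.43238085, -0.32469617]), 'wrist_torque': array([ 0.01093627,  0.03327428, -0.00715138]), 'gripper_width': 85.0883785042876}
```

View pics/side0.png

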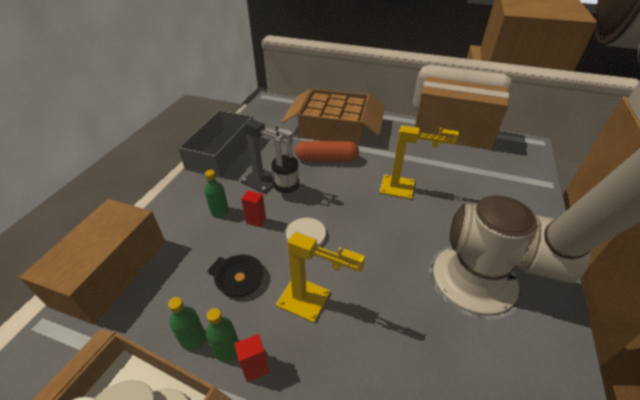

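View pics/top0.png

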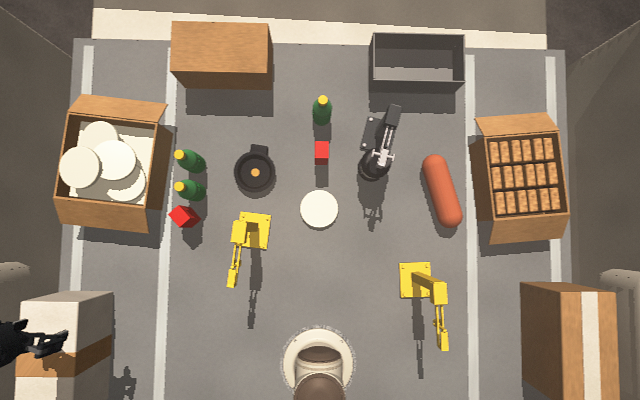

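Both views: lantern on the grey stand at top (378,160) / side (285,165); cradle at top (255,172); the yellow stands are decoys. Measuring now.

```bash
python3 - <<'E'
from h import *
T=np.load("pics/top0.npz");S=np.load("pics/side0.npz")
wt=world("top",T["d"]);ws=world("side",S["d"])
print("deck z top",np.nanmedian(wt[250:330,300:380,2]) ,np.nanmedian(wt[60:100,280:310,2]), "cradle px",ray("top",255,172,24), wt[160,240],"lantern",wt[150,380],wt[172,373])
a=cv2.resize(T["im"][90:210,340:420],None,fx=5,fy=5,interpolation=cv2.INTER_CUBIC)
b=cv2.resize(S["im"][110:200,235:310],None,fx=6,fy=6,interpolation=cv2.INTER_CUBIC)[:600]
c=np.zeros((600,800+50,3),np.uint8);c[:600,:400]=a;c[:b.shape[0],400:]=b
cv2.imwrite("pics/crop.png",cv2.resize(c[:, :],(800,565)))
# cloud near the stand
for n,w in(("top",wt),("side",ws)):
    m=(w[...,2]>100)&(w[...,2]<260)&(abs(w[...,0]-wt[150,380][0])<150)&(abs(w[...,1]-wt[150,380][1])<80)
    p=w[m];uv=np.argwhere(m)
    for lo,hi in((100,150),(150,180),(180,200),(200,212),(212,224),(224,240)):
        q=p[(p[:,2]>=lo)&(p[:,2]<hi)]
        if len(q):print(n,lo,len(q),q.min(0).round(),q.max(0).round(),np.median(q,0).round())
# cradle: rim
for n,w in(("top",wt),("side",ws)):
    c=ray("top",255,172,24)
    m=(np.hypot(w[...,0]-c[0],w[...,1]-c[1])<85)&(abs(w[...,2]-24)<4)
    q=w[m]; (x,y),r=cv2.minEnclosingCircle(q[:,:2].astype(np.float32)); print(n,x,y,r,len(q),np.median(q,0))
E
```

```text
deck z top 0.18399410505033856 0.44130440065280013 cradle px [547.63866048 190.60406908  24.        ] [581.43852501 234.28744057  26.84170297] lantern [ 581.05903772 -141.67028186  191.69119103] [ 537.0485906  -135.60992199  125.25343735]
top 100 494 [ 525. -183.  100.] [ 691. -106.  149.] [ 554. -138.  122.]
top 150 33 [ 550. -170.  151.] [ 688. -118.  179.] [ 563. -159.  164.]
top 180 76 [ 535. -177.  181.] [ 687. -118.  200.] [ 616. -153.  193.]
top 200 180 [ 535. -187.  200.] [ 690. -118.  212.] [ 601. -154.  205.]
top 212 331 [ 535. -190.  212.] [ 690. -118.  224.] [ 657. -168.  216.]
top 224 128 [ 535. -154.  225.] [ 584. -133.  235.] [ 557. -145.  227.]
side 100 632 [ 526. -182.  100.] [ 693. -102.  150.] [ 567. -142.  121.]
side 150 166 [ 550. -180.  150.] [ 693. -114.  179.] [ 596. -159.  162.]
side 180 215 [ 536. -170.  180.] [ 691. -114.  200.] [ 617. -149.  194.]
side 200 225 [ 534. -179.  200.] [ 690. -115.  212.] [ 598. -148.  204.]
side 212 154 [ 536. -190.  212.] [ 690. -116.  224.] [ 652. -160.  214.]
side 224 61 [ 537. -151.  224.] [ 586. -130.  232.] [ 561. -142.  225.]
top 558.5736694335938 188.06326293945312 69.28118896484375 540 [555.15982268 192.28761567  23.87060316]
side 550.3163452148438 193.79261779785156 60.785953521728516 540 [550.98133911 196.96376593  22.31521218]
```

View pics/crop.png

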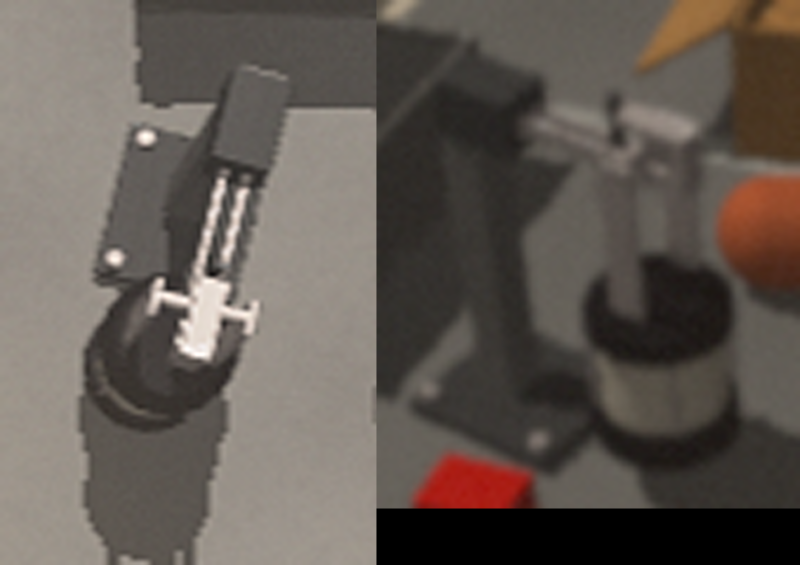

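```bash
python3 - <<'E'
from h import *
T=np.load("pics/top0.npz");S=np.load("pics/side0.npz")
k=850/800
def tp(u,v): return u*k/5+340-.4, v*600/565/5+90-.4
def sp(u,v): return (u*k-400)/6+235-.4, v*600/565/6+110-.4
for nm,u,v,z in(("strapL",157,297,212),("strapR",251,317,212),("noseFL",180,350,227),("noseFR",209,358,227),("noseBL",199,278,227),("noseBR",226,284,227),
 ("brFL",212,160,216),("brFR",263,172,216),("brBL",240,67,216),("brBR",288,78,216)):
    print(nm,ray("top",*tp(u,v),z).round(1))
for nm,u,v,z in(("strapNear top (left img)",620,160,212),("strapFar top",685,138,212)): print(nm,ray("side",*sp(u,v),z).round(1))
for n,f in(("top",T),("side",S)):
    w=world(n,f["d"]); 
    ok=(abs(w[...,0]-560)<75)&(abs(w[...,1]+140)<60)
    m=ok&(abs(w[...,2]-124)<5); (x,y),r=cv2.minEnclosingCircle(w[m][:,:2].astype(np.float32)); print(n,"cap",x,y,r,np.median(w[m],0))
    m=ok&(w[...,2]>198)&(w[...,2]<240)
    hsv=cv2.cvtColor(f["im"],cv2.COLOR_BGR2HSV)
    for (v,u) in np.argwhere(m): 
        q=w[v,u]
        if n=="top" and f["im"][v,u].min()>110: print((u,v),q.round(),f["im"][v,u].min(),end=";")
# white band of lantern from side: center
w=world("side",S["d"]);m=(abs(w[...,0]-560)<75)&(abs(w[...,1]+140)<70)&(w[...,2]>60)&(w[...,2]<122)
p=w[m][:,:2]
from scipy.optimize import least_squares
r=least_squares(lambda c:np.hypot(p[:,0]-c[0],p[:,1]-c[1])-40,[550,-140],loss="soft_l1",f_scale=2);print("\nbody fit",r.x,np.median(abs(r.fun)))
# cradle by dark mask, recess centre
for n,f in(("top",T),("side",S)):
    w=world(n,f["d"]);m=(np.hypot(w[...,0]-550,w[...,1]-193)<62)&(w[...,2]>19)&(w[...,2]<28)
    q=w[m][:,:2]; r=least_squares(lambda c:np.hypot(q[:,0]-c[0],q[:,1]-c[1])-c[2],[550,193,55],loss="soft_l1",f_scale=2);print(n,"cradle",r.x,np.median(abs(r.fun)))
E
```

```text
strapL [ 569.7 -121.   212. ]
strapR [ 560.2 -169.2  212. ]
noseFL [ 539.8 -130.2  227. ]
noseFR [ 536.  -144.8  227. ]
noseBL [ 576.4 -139.6  227. ]
noseBR [ 573.6 -153.2  227. ]
brFL [ 640.  -148.2  216. ]
brFR [ 634.3 -174.3  216. ]
brBL [ 688.8 -162.5  216. ]
brBR [ 683.6 -187.2  216. ]
strapNear top (left img) [ 569.8 -125.5  212. ]
strapFar top [ 547.6 -153.4  212. ]
top cap 563.7437133789062 -144.57318115234375 38.48133087158203 [ 553.56821018 -138.08169268  123.3403844 ]
(np.int64(386), np.int64(128)) [ 634. -154.  201.] 173;(np.int64(387), np.int64(128)) [ 633. -156.  205.] 191;(np.int64(386), np.int64(129)) [ 630. -153.  206.] 176;(np.int64(387), np.int64(129)) [ 630. -156.  206.] 182;(np.int64(386), np.int64(130)) [ 628. -154.  204.] 210;(np.int64(387), np.int64(130)) [ 629. -157.  201.] 192;(np.int64(391), np.int64(130)) [ 628. -166.  205.] 194;(np.int64(392), np.int64(130)) [ 628. -168.  205.] 175;(np.int64(386), np.int64(131)) [ 625. -154.  204.] 222;(np.int64(387), np.int64(131)) [ 625. -156.  206.] 126;(np.int64(391), np.int64(131)) [ 626. -166.  203.] 219;(np.int64(3
[... 13951 characters left out ...]
7.] 112;(np.int64(380), np.int64(165)) [ 538. -136.  226.] 170;(np.int64(381), np.int64(165)) [ 537. -137.  231.] 230;(np.int64(382), np.int64(165)) [ 537. -140.  228.] 242;(np.int64(383), np.int64(165)) [ 537. -142.  227.] 236;(np.int64(384), np.int64(165)) [ 538. -145.  226.] 195;(np.int64(383), np.int64(166)) [ 535. -143.  226.] 128;(np.int64(384), np.int64(166)) [ 535. -145.  228.] 133;side cap 564.8700561523438 -141.269775390625 35.141048431396484 [ 559.67997592 -139.82000362  121.86632205]

body fit [ 569.11130983 -149.53038468] 2.9711954702790564
top cradle [549.50694503 191.46043671  53.65214739] 3.468948565676243
side cradle [549.59960654 194.50019594  54.14550985] 3.064537673151303
```

Bar centre ≈ (565,-145.5,209), stand yaw ≈ -0.22 (hook arm and bar agree), cradle ≈ (549.5,193). Nose back edge ≈ 12 mm past the bar, consistent with ±13 mm. Rise and traverse.

>>> send_rows:
  steps:
    - [[0,0,-4,-0.035,1],[0,0,-4,0,1],[0,0,-4,0,1],[0,0,-4,0,1],[2.67,3.06,0,0,1],[2.67,3.06,0,0,1],[2.67,3.06,0,0,1],[2.67,3.06,0,0,1],[2.67,3.06,0,0,1],[2.67,3.06,0,0,1]]

```text
clock: 0.93
position: [273.7, 389.5, 367.3]
ee_rot: [0.994, -0.104, -0.0, 0.008]
contact_force: [1.7, -0.4, 0.1]
gripper_width: 85.6
```

>>> send_rows:
  steps:
    - [[2.67,3.06,0,0,1],[2.67,3.06,0,0,1],[2.67,3.06,0,0,1],[2.67,3.06,0,0,1],[2.67,3.06,0,0,1],[2.67,3.06,0,0,1],[2.67,3.06,0,0,1],[2.67,3.06,0,0,1],[2.67,3.06,0,0,1],[2.67,3.06,0,0,1]]

```text
clock: 1.77
position: [469.7, 21.8, 371.2]
ee_rot: [0.995, -0.102, -0.001, 0.007]
contact_force: [2.0, 0.9, -0.5]
gripper_width: 85.2
```

>>> send_rows:
  steps:
    - [[2.6,2.85,0,0.015,1],[2.6,2.85,0,0,1],[2.6,2.85,0,0,1],[2.6,2.85,0,0,1],[1.4,1.5,0,0,1],[0,0,0,0,1],[0,0,0,0,1]]

```text
clock: 2.35
position: [560.5, -145.5, 366.8]
ee_rot: [0.993, -0.115, -0.006, 0.008]
contact_force: [-0.1, -0.1, -0.5]
gripper_width: 85.4
```

```bash
cat >> h.py <<'E'
def go(x=None,y=None,z=None,yaw=None):
    from scipy.spatial.transform import Rotation as Ro
    s=arm.read_state(); M=Ro.from_quat(s["ee_rot"]).as_matrix(); p=s["position"]
    g=np.array([p[i] if v is None else v for i,v in enumerate((x,y,z))])
    cy=np.arctan2(M[1,0],M[0,0])
    print("t",round(s["clock"],2),"p",p.round(1),"yaw",cy.round(3),"tilt z",M[:,2].round(4),"F",s["contact_force"].round(1),"w",round(s["gripper_width"],1))
    print("tool shift cm",(M.T@(g-p)/10).round(2),"turn",None if yaw is None else -(yaw-cy))
E
python3 - <<'E'
from h import *
im,d=snap("side","s1"); snap("top","t1")
go(565,-145.5,250,-.22)
b=cv2.resize(im[60:210,200:360],None,fx=4,fy=4,interpolation=cv2.INTER_CUBIC)
cv2.imwrite("pics/s1c.png",b)
E
```

```text
t 2.45 p [ 560.1 -144.2  367.2] yaw -0.228 tilt z [-0.0135 -0.0135 -0.9998] F [ 0.2  0.6 -0.6] w 85.5
tool shift cm [ 0.62 -0.17 11.71] turn -0.00825023298536956
```

View pics/s1c.png

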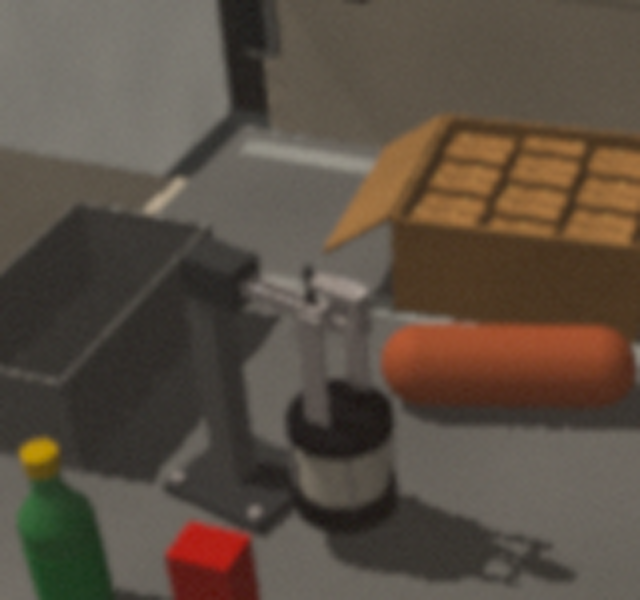

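Lantern hangs undisturbed on the hook (crop (340,300)); gripper is above the frame. Descend.

>>> send_rows:
  steps:
    - [[0.2,-0.1,3,-0.01,1],[0.2,0,3,0,1],[0.2,0,3,0,1],[0,0,2.7,0,1],[0,0,0,0,1],[0,0,0,0,1]]

```text
clock: 2.95
position: [564.1, -138.7, 252.7]
ee_rot: [0.995, -0.103, -0.0, 0.007]
contact_force: [0.3, -0.2, 1.7]
gripper_width: 85.6
```

```bash
python3 - <<'E'
from h import *
im,d=snap("side","s2"); im2,_=snap("top","t2")
go(565,-145.5,184,-.22)
b=cv2.resize(im[60:210,230:330],None,fx=4,fy=4,interpolation=cv2.INTER_CUBIC)
c=cv2.resize(im2[90:240,340:420],None,fx=4,fy=4,interpolation=cv2.INTER_CUBIC)
cv2.imwrite("pics/s2c.png",np.hstack([b,c]))
E
```

```text
t 3.05 p [ 564.7 -138.8  253.4] yaw -0.207 tilt z [ 3.000e-04 -1.310e-02 -9.999e-01] F [ 0.1 -0.5  1.2] w 85.3
tool shift cm [0.15 0.56 6.95] turn 0.013164940621542304
```

View pics/s2c.png

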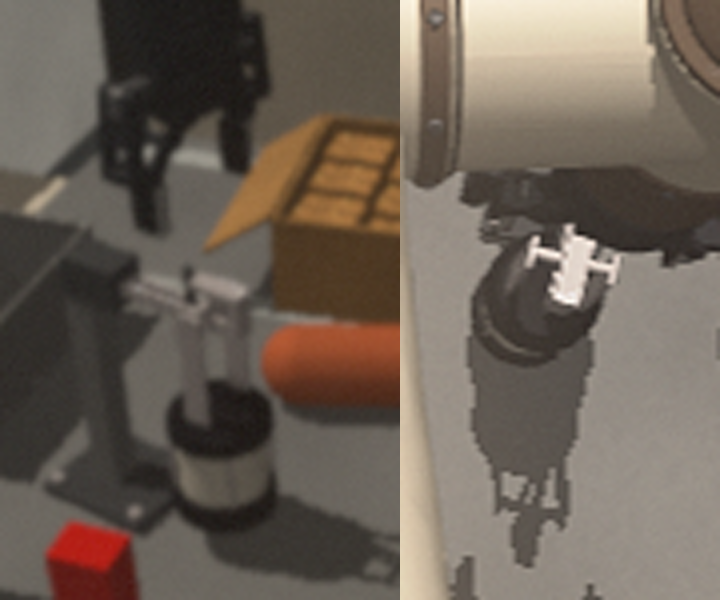

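```bash
cat >> h.py <<'E'
def proj(n,P):
    c=optics.get_calibration(n); return cv2.projectPoints(np.array(P,float).reshape(-1,1,3),np.array(c["rvec"],float),np.array(c["tvec"],float),np.array(c["K"],float),None)[0][:,0].round(1)
E
python3 - <<'E'
from h import *
c=np.array([564.7,-138.8,264]);y=np.array([.206,.978,0])
print(proj("side",[c+y*45,c+y*55,c-y*45,c-y*55]), proj("side",[[565+5.7,-145.5+26,209],[565-5.7,-145.5-26,209]]))
w=world("side",np.load("pics/s2.npz")["d"])
m=(abs(w[...,0]-565)<70)&(abs(w[...,1]+140)<75)&(w[...,2]>240)&(w[...,2]<300)
for lo in range(245,300,8):
    for s in(1,-1):
        q=w[m&(w[...,2]>=lo)&(w[...,2]<lo+8)&((w[...,1]+140)*s>0)]
        if len(q):print(lo,s,len(q),np.median(q,0).round(),q.min(0).round(),q.max(0).round())
E
```

```text
[[269.7 126.7]
 [267.3 128.5]
 [289.6 111.5]
 [291.7 109.9]] [[276.6 140. ]
 [287.9 130.9]]
285 1 10 [570. -89. 290.] [565. -95. 287.] [581. -86. 292.]
285 -1 10 [ 558. -180.  291.] [ 547. -182.  289.] [ 565. -178.  293.]
293 1 16 [569. -85. 298.] [564. -91. 294.] [584. -81. 300.]
293 -1 19 [ 556. -179.  297.] [ 544. -183.  294.] [ 566. -175.  300.]
```

>>> send_rows:
  steps:
    - [[0.1,0.3,0,0.02,1],[0.05,0.2,2,0,1],[0,0.1,2,0,1],[0,0,2,0,1],[0,0,1,0,1],[0,0,0,0,1],[0,0,0,0,1]]

```text
clock: 3.63
position: [574.2, -146.8, 196.9]
ee_rot: [0.993, -0.114, 0.015, 0.006]
contact_force: [-0.6, 0.6, 0.5]
gripper_width: 85.8
```

```bash
python3 - <<'E'
from h import *
im,d=snap("side","s3")
go(565,-145.5,182,-.22)
cv2.imwrite("pics/s3c.png",cv2.resize(im[80:200,230:330],None,fx=5,fy=5,interpolation=cv2.INTER_CUBIC))
E
```

```text
t 3.68 p [ 574.3 -146.8  197.2] yaw -0.229 tilt z [ 0.0299 -0.0163 -0.9994] F [ 0.6 -0.2 -0.2] w 85.2
tool shift cm [-0.99  0.07  1.49] turn -0.009222791083911136
```

View pics/s3c.png

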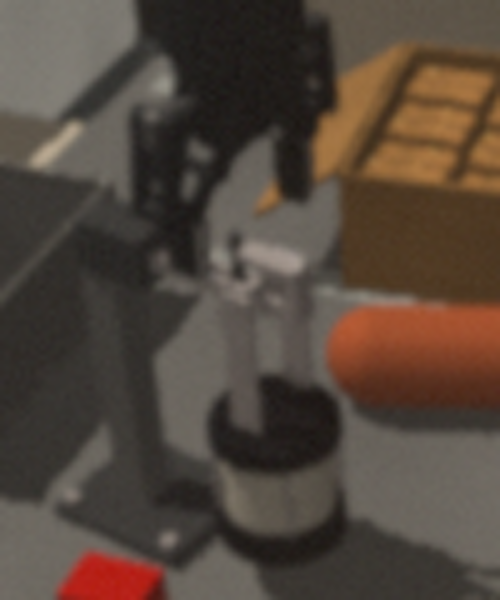

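Fingers are beside/above the bar (tips at crop (190,265), bar at (260,260)), but tool drifted +10 mm in x and tilted 1.7°. Back up, and come down slower.

>>> send_rows:
  steps:
    - [[0,0,-3,-0.01,1],[-0.3,0,-3,0,1],[-0.3,0,0,0,1],[-0.3,0,0,0,1],[0,0,0,0,1]]

```text
clock: 4.1
position: [565.9, -144.4, 265.8]
ee_rot: [0.994, -0.109, 0.021, 0.007]
contact_force: [0.2, 1.1, 0.1]
gripper_width: 85.6
```

```bash
python3 -c "
from h import *
go(565,-145.5,182,-.22)"
```

```text
t 4.1 p [ 565.9 -144.4  265.8] yaw -0.219 tilt z [ 0.0394 -0.0178 -0.9991] F [0.2 1.1 0.1] w 85.6
tool shift cm [-0.41  0.06  8.37] turn 0.0007537697206783378
```

>>> send_rows:
  steps:
    - [[0,0,0.6,0,1],[0,0,0.6,0,1],[0,0,0.6,0,1],[0,0,0.6,0,1],[0,0,0.6,0,1],[0,0,0,0,1]]

```text
clock: 4.6
position: [565.9, -144.8, 230.4]
ee_rot: [0.994, -0.11, 0.018, 0.007]
contact_force: [0.6, 0.5, -0.4]
gripper_width: 85.4
```

```bash
python3 -c "
from h import *
go(565,-145.5,174,-.22)"
```

```text
t 4.6 p [ 565.9 -144.8  230.4] yaw -0.22 tilt z [ 0.0353 -0.0172 -0.9992] F [ 0.6  0.5 -0.4] w 85.4
tool shift cm [-0.28  0.04  5.63] turn 0.00022427383810777468
```

>>> send_rows:
  steps:
    - [[-0.05,0,0.6,0,1],[-0.05,0,0.6,0,1],[-0.05,0,0.6,0,1],[-0.05,0,0.6,0,1],[-0.05,0,0.6,0,1],[0,0.05,0.6,0,1],[0,0,0.6,0,1],[0,0,0.5,0,1],[0,0,0,0,1]]

```text
clock: 5.35
position: [564.2, -145.7, 176.3]
ee_rot: [0.994, -0.11, 0.017, 0.007]
contact_force: [0.1, 1.4, 0.1]
gripper_width: 85.5
```

```bash
python3 - <<'E'
from h import *
im,d=snap("side","s4")
go(565,-145.5,172,-.22)
cv2.imwrite("pics/s4c.png",cv2.resize(im[100:180,240:320],None,fx=7,fy=7,interpolation=cv2.INTER_CUBIC))
E
```

```text
t 5.4 p [ 564.5 -145.7  176.8] yaw -0.22 tilt z [ 0.0324 -0.0175 -0.9993] F [-0.4 -0.2 -0.8] w 85.4
tool shift cm [ 0.03 -0.04  0.48] turn 0.00032755866488048957
```

View pics/s4c.png

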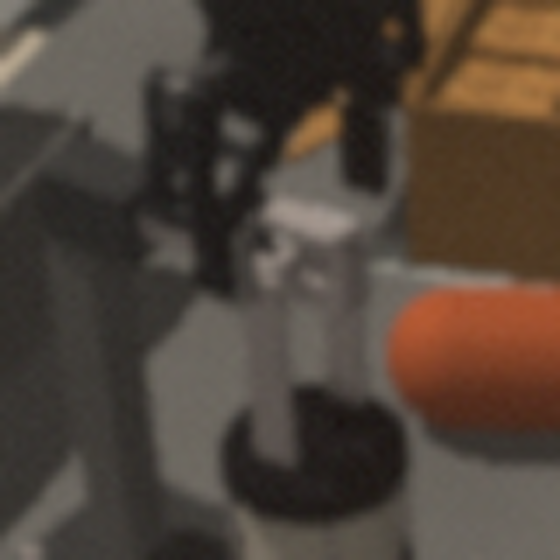

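Near finger tip (215,290), strap top (258,250): pads only just overlap the straps' upper part. Go 7 mm lower, then close.

>>> send_rows:
  steps:
    - [[0,0,0.4,0,1],[0,0,0.3,0,1],[0,0,0,0,1],[0,0,0,0,0.65],[0,0,0,0,0.6],[0,0,0,0,0.5],[0,0,0,0,0.5],[0,0,0,0,0.5],[0,0,0,0,0.5]]

```text
clock: 6.15
position: [566.0, -145.8, 171.0]
ee_rot: [0.994, -0.109, 0.019, 0.007]
contact_force: [0.6, 0.8, -0.0]
gripper_width: 52.7
```

```bash
python3 - <<'E'
from h import *
im,d=snap("side","s5")
go(565,-145.5,172,-.22)
cv2.imwrite("pics/s5c.png",cv2.resize(im[100:180,240:320],None,fx=7,fy=7,interpolation=cv2.INTER_CUBIC))
E
```

```text
t 6.2 p [ 565.9 -145.8  171. ] yaw -0.219 tilt z [ 0.0362 -0.0177 -0.9992] F [ 0.5  0.7 -0. ] w 52.5
tool shift cm [-0.09 -0.   -0.11] turn 0.0007139342244145974
```

View pics/s5c.png

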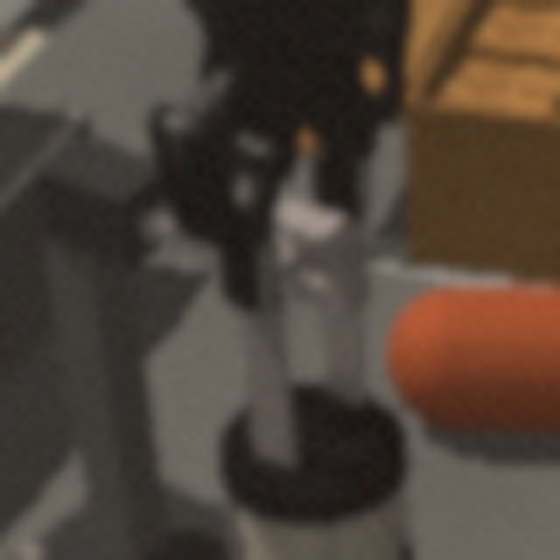

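Pads closed on both straps (width 52.6). Lift 3 mm off the saddle.

>>> send_rows:
  steps:
    - [[0,0,0,0,0],[0,0,-0.1,0,0],[0,0,-0.1,0,0],[0,0,-0.1,0,0],[0,0,-0.1,0,0],[0,0,0,0,0]]

```text
clock: 6.7
position: [563.0, -145.2, 171.6]
ee_rot: [0.994, -0.11, 0.015, 0.006]
contact_force: [-0.0, 0.7, -3.7]
gripper_width: 52.6
```

```bash
python3 -c "
from h import *
go(582,-149.5,None,-.22)"
```

```text
t 6.7 p [ 563.  -145.2  171.6] yaw -0.221 tilt z [ 0.0282 -0.0157 -0.9995] F [-0.   0.7 -3.7] w 52.6
tool shift cm [1.95 0.   0.06] turn -0.0008864742337870157
```

>>> send_rows:
  steps:
    - [[0,0,-0.25,0,0],[0,0,-0.15,0,0]]

```text
clock: 6.87
position: [562.1, -145.0, 174.9]
ee_rot: [0.994, -0.11, 0.014, 0.006]
contact_force: [-0.1, -0.0, -3.2]
gripper_width: 52.4
```

>>> send_rows:
  steps:
    - [[0,0,0,0,0]]

```text
clock: 6.95
position: [562.2, -145.0, 175.2]
ee_rot: [0.994, -0.11, 0.014, 0.006]
contact_force: [0.2, 0.2, -3.8]
gripper_width: 52.4
```

>>> send_rows:
  steps:
    - [[0,0,0,0,0]]

```text
clock: 7.03
position: [562.3, -145.0, 175.3]
ee_rot: [0.994, -0.11, 0.014, 0.006]
contact_force: [-0.7, -0.1, -3.9]
gripper_width: 52.4
```

>>> send_rows:
  steps:
    - [[0.4,0,0.02,0,0],[0.4,0,0.02,0,0],[0,0,0,0,0]]

```text
clock: 7.28
position: [570.9, -146.9, 175.4]
ee_rot: [0.994, -0.11, 0.014, 0.006]
contact_force: [0.0, -0.1, -3.6]
gripper_width: 52.8
```

>>> send_rows:
  steps:
    - [[0.2,0,0.02,0,0],[0,0,0,0,0]]

```text
clock: 7.45
position: [573.5, -147.4, 175.0]
ee_rot: [0.994, -0.11, 0.014, 0.006]
contact_force: [0.1, -0.7, -2.6]
gripper_width: 52.5
```

>>> send_rows:
  steps:
    - [[0.2,0,0,0,0],[0,0,0,0,0]]

```text
clock: 7.62
position: [575.6, -148.0, 174.9]
ee_rot: [0.994, -0.11, 0.014, 0.006]
contact_force: [-0.2, -0.2, -3.6]
gripper_width: 52.5
```

>>> send_rows:
  steps:
    - [[0.15,0,0,0,0],[0,0,0,0,0]]

```text
clock: 7.78
position: [576.0, -148.2, 174.6]
ee_rot: [0.994, -0.11, 0.013, 0.006]
contact_force: [-1.1, 0.3, -4.3]
gripper_width: 52.5
```

>>> send_rows:
  steps:
    - [[0.15,0,0,0,0],[0,0,0,0,0]]

```text
clock: 7.95
position: [576.0, -148.3, 174.4]
ee_rot: [0.994, -0.111, 0.011, 0.006]
contact_force: [-0.6, 1.2, -3.2]
gripper_width: 52.3
```

>>> send_rows:
  steps:
    - [[0.15,0,0,0,0],[0,0,0,0,0]]

```text
clock: 8.12
position: [576.2, -148.5, 174.3]
ee_rot: [0.994, -0.111, 0.009, 0.006]
contact_force: [-3.5, 1.7, -1.9]
gripper_width: 52.8
```

>>> send_rows:
  steps:
    - [[0.25,0,-0.02,0,0],[0.25,0,-0.02,0,0]]

```text
clock: 8.28
position: [579.5, -149.3, 174.6]
ee_rot: [0.994, -0.111, 0.008, 0.006]
contact_force: [-4.2, 1.8, -1.7]
gripper_width: 52.4
```

>>> send_rows:
  steps:
    - [[0.3,0,-0.03,0,0],[0.3,0,-0.03,0,0]]

```text
clock: 8.45
position: [582.9, -150.2, 174.5]
ee_rot: [0.994, -0.111, 0.004, 0.006]
contact_force: [-9.4, 4.5, 0.9]
gripper_width: 52.4
```

Contact began at x≈576; now about 7 mm further at ~10 N: at the stop. Rise while holding lightly.

>>> send_rows:
  steps:
    - [[0.15,0,-0.35,0,0],[0.15,0,-0.35,0,0]]

```text
clock: 8.62
position: [582.0, -150.3, 178.2]
ee_rot: [0.994, -0.112, -0.002, 0.005]
contact_force: [-4.4, 1.1, -5.7]
gripper_width: 52.4
```

>>> send_rows:
  steps:
    - [[0.3,0,-0.3,0,0],[0.2,0,-0.3,0,0]]

```text
clock: 8.78
position: [583.3, -150.9, 181.1]
ee_rot: [0.994, -0.112, -0.007, 0.005]
contact_force: [-5.1, 0.9, -4.9]
gripper_width: 52.3
```

>>> send_rows:
  steps:
    - [[0.2,0,-0.3,0,0],[0.2,0,-0.3,0,0]]

```text
clock: 8.95
position: [583.4, -151.2, 183.6]
ee_rot: [0.993, -0.113, -0.013, 0.004]
contact_force: [-6.3, 1.4, -5.2]
gripper_width: 52.6
```

>>> send_rows:
  steps:
    - [[0.2,0,-0.3,0,0],[0.2,0,-0.3,0,0]]

```text
clock: 9.12
position: [583.5, -151.6, 186.0]
ee_rot: [0.993, -0.114, -0.02, 0.004]
contact_force: [-6.2, 1.6, -6.2]
gripper_width: 52.2
```

>>> send_rows:
  steps:
    - [[0.12,0,-0.5,0,0],[0.12,0,-0.5,0,0]]

```text
clock: 9.28
position: [584.3, -151.9, 193.1]
ee_rot: [0.993, -0.114, -0.024, 0.003]
contact_force: [-2.8, 1.6, -5.6]
gripper_width: 52.5
```

>>> send_rows:
  steps:
    - [[0.1,0,-0.5,0,0],[0.1,0,-0.5,0,0]]

```text
clock: 9.45
position: [589.3, -153.0, 204.2]
ee_rot: [0.993, -0.114, -0.021, 0.004]
contact_force: [1.1, 0.2, -3.5]
gripper_width: 52.3
```

Bar is above the nose and free (Fz = weight). Draw forward.

```bash
python3 -c "
from h import *
go(589.3-122,-153+26.6,206,-.22)"
```

```text
t 9.45 p [ 589.3 -153.   204.2] yaw -0.229 tilt z [-0.0425 -0.0024 -0.9991] F [ 1.1  0.2 -3.5] w 52.3
tool shift cm [-12.49   0.18   0.34] turn -0.009096405345739245
```

>>> send_rows:
  steps:
    - [[-1,0.01,0.0,-0.005,0],[-1,0.01,0.0,-0.004,0],[-1,0.01,0.0,0,0],[-1,0.01,0.0,0,0]]

```text
clock: 9.78
position: [554.5, -144.8, 209.6]
ee_rot: [0.994, -0.109, -0.013, 0.004]
contact_force: [-1.0, -0.2, -3.2]
gripper_width: 52.4
```

```bash
python3 -c "
from h import *
go(589.3-122,-153+26.6,206,-.22)"
```

```text
t 9.78 p [ 554.5 -144.8  209.6] yaw -0.218 tilt z [-0.026  -0.0047 -0.9996] F [-1.  -0.2 -3.2] w 52.4
tool shift cm [-8.9   0.09  0.58] turn 0.0015272874373628564
```

>>> send_rows:
  steps:
    - [[-1,0.01,0.15,0,0],[-1,0.01,0.1,0,0],[-1,0.01,0.08,0,0],[-1,0.01,0.08,0,0],[-1,0.01,0.06,0,0]]

```text
clock: 10.2
position: [499.2, -133.2, 208.3]
ee_rot: [0.994, -0.108, -0.009, 0.003]
contact_force: [0.4, 0.3, -4.5]
gripper_width: 52.4
```

>>> send_rows:
  steps:
    - [[-1,0.01,0.04,0,0],[-1,0.01,0.04,0,0],[-1,0.01,0.04,0,0],[-1,0.01,0.04,0,0]]

```text
clock: 10.53
position: [454.2, -124.1, 209.0]
ee_rot: [0.994, -0.108, -0.006, 0.003]
contact_force: [0.3, 0.1, -4.2]
gripper_width: 52.4
```

```bash
python3 - <<'E'
from h import *
im,d=snap("side","s6");im2,_=snap("top","t6")
go(549.5,193,260,-.22)
b=cv2.resize(im[60:210,230:330],None,fx=4,fy=4,interpolation=cv2.INTER_CUBIC)
c=cv2.resize(im2[90:240,330:420],None,fx=4,fy=4,interpolation=cv2.INTER_CUBIC)
cv2.imwrite("pics/s6c.png",np.hstack([b,c]))
E
```

```text
t 10.63 p [ 453.  -124.   209.1] yaw -0.216 tilt z [-0.0149 -0.004  -0.9999] F [ 0.9 -0.6 -3.1] w 52.6
tool shift cm [  2.57 -33.    -5.36] turn 0.004026214692470831
```

View pics/s6c.png

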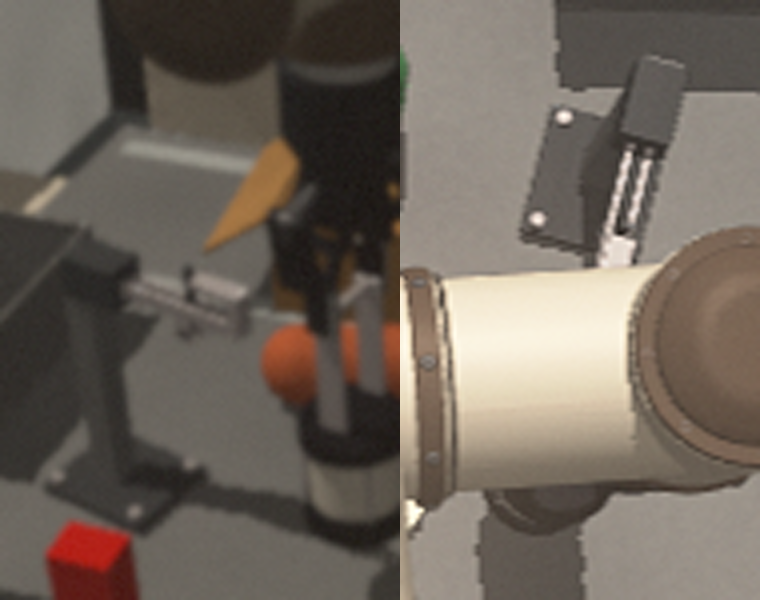

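The lantern hangs in the gripper clear of the hook (left crop (345,400)); hook and keeper intact. Refine cradle centre and check the yellow stand's clearance.

```bash
python3 - <<'E'
from h import *
for n,f in(("top","top0"),("side","side0")):
    D=np.load(f"pics/{f}.npz");im=D["im"];w=world(n,D["d"]);h=cv2.cvtColor(im,cv2.COLOR_BGR2HSV)
    near=np.hypot(w[...,0]-550,w[...,1]-193)
    m=(h[...,0]>5)&(h[...,0]<30)&(h[...,1]>100)&(h[...,2]>70)&(near<40)
    v,u=np.nonzero(m); print(n,"dot",len(u),u.mean(),v.mean(),ray(n,u.mean(),v.mean(),10.5).round(1))
    # dark cradle vs deck: outline
    dk=((im.max(-1)<60)&(near<75)).astype(np.uint8)
    q=w[(dk>0)&(w[...,2]>4)&(w[...,2]<30)][:,:2]
    c=max(cv2.findContours(dk,0,1)[0],key=cv2.contourArea)[:,0]
    P=np.array([ray(n,a,b,24)[:2] for a,b in c]); 
    from scipy.optimize import least_squares
    r=least_squares(lambda k:np.hypot(P[:,0]-k[0],P[:,1]-k[1])-k[2],[550,193,60],loss="soft_l1",f_scale=1.5);print(n,"outline",r.x.round(1),np.median(abs(r.fun)).round(1))
    fl=(near<55)&(w[...,2]<14)&(w[...,2]>6);q=w[fl];print("floor",q.mean(0).round(1),len(q))
    ye=(h[...,0]>20)&(h[...,0]<32)&(h[...,1]>180)&(w[...,2]>60)&(w[...,1]>50)&(w[...,1]<300)&(w[...,0]<520)
    print("yellow",w[ye].min(0).round(),w[ye].max(0).round())
    g=(w[...,2]>60)&(abs(w[...,1]-193)<170)&(w[...,0]>500)&(w[...,0]<700)&(near<170)
    print("tall near cradle",g.sum(), w[g].min(0).round() if g.any() else "",w[g].max(0).round() if g.any() else "", near[g].min() if g.any() else "")
E
```

```text
top dot 65 254.90769230769232 171.90769230769232 [550.  193.1  10.5]
top outline [550.6 193.3  46.3] 2.6
floor [550.4 192.1  10.5] 669
yellow [252. 177.  68.] [404. 213. 236.]
tall near cradle 344 [500. 336.  60.] [594. 363. 156.] 144.5030488979555
side dot 87 239.1494252873563 276.4367816091954 [549.8 193.   10.5]
side outline [540.  199.   66.3] 4.6
floor [552.4 191.3   9. ] 842
yellow [250. 180.  60.] [404. 217. 232.]
tall near cradle 188 [544. 342.  60.] [582. 363. 150.] 150.08949208864405
```

>>> send_rows:
  steps:
    - [[0,0,-1.5,0,0],[0,0,-1.5,0,0],[0,0,-1.5,0,0],[0.1,-1,0,0,0],[0.1,-1.5,0,0,0],[0.1,-1.5,0,0,0],[0.1,-1.5,0,0,0],[0.1,-1.5,0,0,0],[0.1,-1.5,0,0,0],[0.1,-1.5,0,0,0]]

```text
clock: 11.47
position: [482.2, -22.9, 255.0]
ee_rot: [0.994, -0.11, -0.002, 0.001]
contact_force: [0.3, 0.3, -3.7]
gripper_width: 52.4
```

```bash
python3 -c "
from h import *
go(550,193,255,-.22)"
```

```text
t 11.47 p [482.2 -22.9 255. ] yaw -0.219 tilt z [-0.0039 -0.002  -1.    ] F [ 0.3  0.3 -3.7] w 52.4
tool shift cm [  1.92 -22.55  -0.07] turn 0.0005174156964997401
```

>>> send_rows:
  steps:
    - [[0.1,-1.5,0,0,0],[0.1,-1.5,0,0,0],[0.1,-1.5,0,0,0],[0.1,-1.5,0,0,0],[0.1,-1.5,0,0,0],[0.1,-1.5,0,0,0],[0.1,-1.5,0,0,0],[0.1,-1.5,0,0,0],[0.1,-1.5,0,0,0],[0.1,-1.5,0,0,0]]

```text
clock: 12.3
position: [525.1, 135.4, 248.7]
ee_rot: [0.994, -0.108, -0.002, 0.0]
contact_force: [-1.0, 0.3, -2.8]
gripper_width: 52.5
```

>>> send_rows:
  steps:
    - [[0.1,-1.5,0,0,0],[0.1,-1.5,0,0,0],[0.1,-1.2,0,0,0],[0,0,0,0,0]]

```text
clock: 12.63
position: [539.5, 183.6, 247.7]
ee_rot: [0.994, -0.107, -0.002, -0.0]
contact_force: [0.9, -0.7, -3.4]
gripper_width: 52.6
```

```bash
cat > lm.py <<'E'
from h import *
from scipy.optimize import least_squares
def lant(f,c,zlo,zhi):
    D=np.load(f"pics/{f}.npz");w=world("side",D["d"]);K,R,t=cal("side")
    m=(np.hypot(w[...,0]-c[0],w[...,1]-c[1])<70)&(w[...,2]>zlo)&(w[...,2]<zhi)
    p=w[m]; h0=(zlo+zhi)/2
    def res(k):
        x=k[0]+k[2]*(p[:,2]-h0);y=k[1]+k[3]*(p[:,2]-h0); return np.hypot(p[:,0]-x,p[:,1]-y)-40
    r=least_squares(res,[c[0],c[1],0,0],loss="soft_l1",f_scale=1.5)
    print("axis at z",h0,r.x[:2].round(1),"slope",r.x[2:].round(3),len(p),np.median(abs(r.fun)).round(2))
E
python3 - <<'E'
from lm import *
im,d=snap("side","s7");go(550,193,200,-.22)
s=arm.read_state()["position"]
zb=s[2]+38-180
lant("s7",s[:2],zb+5,zb+88)
cv2.imwrite("pics/s7c.png",cv2.resize(im[60:320,140:400],None,fx=2.2,fy=2.2,interpolation=cv2.INTER_CUBIC))
E
```

```text
t 12.68 p [539.  182.8 247.6] yaw -0.215 tilt z [-5.1e-03  4.0e-04 -1.0e+00] F [-0.1  0.  -3.9] w 52.3
tool shift cm [ 0.88 -1.24  4.76] turn 0.0047889271245707965
axis at z 152.13184965804936 [538.5 183.8] slope [ 0.032 -0.011] 1006 2.75
```

View pics/s7c.png

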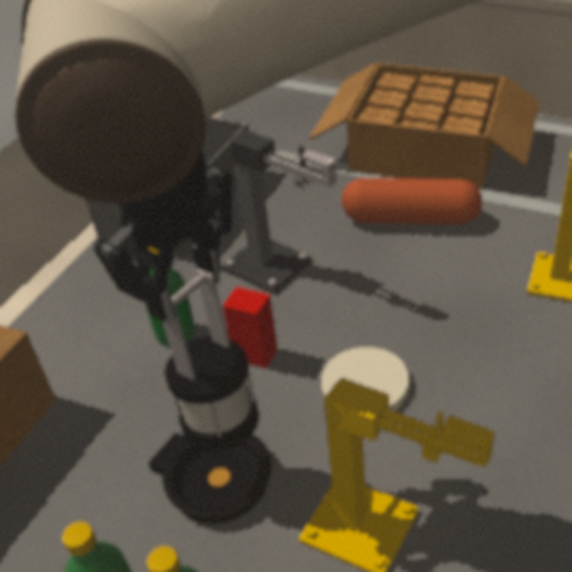

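Lantern held about 2° off vertical above the cradle rim (dot at (219,478)). Centre it and descend partly, watching tilt.

>>> send_rows:
  steps:
    - [[0.55,-0.55,0,0.004,0],[0.55,-0.55,0,0,0],[0,0,2.5,0,0],[0,0,2.5,0,0],[0,0,0,0,0]]

```text
clock: 13.1
position: [555.8, 192.0, 198.4]
ee_rot: [0.994, -0.111, -0.0, -0.001]
contact_force: [-3.0, -0.2, -4.7]
gripper_width: 52.7
```

```bash
python3 -c "
from h import *
go(552,191.4,165,-.22)"
```

```text
t 13.1 p [555.8 192.  198.4] yaw -0.221 tilt z [-1.0e-04  2.4e-03 -1.0e+00] F [-3.  -0.2 -4.7] w 52.7
tool shift cm [-0.36  0.15  3.34] turn -0.0014668268377245886
```

```bash
cat >> lm.py <<'E'
def band(f,c,zb,sl=(.036,-.02)):
    D=np.load(f"pics/{f}.npz");im=D["im"];w=world("side",D["d"]);h=cv2.cvtColor(im,cv2.COLOR_BGR2HSV)
    near=np.hypot(w[...,0]-c[0],w[...,1]-c[1])<60
    z=w[...,2]-zb
    m=(near&(z>15)&(z<75)&(h[...,2]>85)&(h[...,1]<90)).astype(np.uint8)
    m=cv2.erode(m,np.ones((3,3)))>0
    p=w[m];print("band px",m.sum(),"z rel",(p[:,2].min()-zb).round(),(p[:,2].max()-zb).round())
    f_=lambda k:np.hypot(p[:,0]-k[0]-sl[0]*(p[:,2]-zb),p[:,1]-k[1]-sl[1]*(p[:,2]-zb))-40
    r=least_squares(f_,c,loss="soft_l1",f_scale=1);print("bottom centre",r.x.round(1),np.median(abs(r.fun)).round(2))
    m2=(h[...,2]>85)&(h[...,1]<90)&near&(z>15)&(z<75)
    v,u=np.nonzero(m2)
    mids=[((u[v==r_].min()+u[v==r_].max())/2,r_) for r_ in np.unique(v) if (v==r_).sum()>12]
    a=np.median([q[0] for q in mids]);b=np.median([q[1] for q in mids])
    q=proj("side",[[r.x[0]+sl[0]*45,r.x[1]+sl[1]*45,zb+45]])[0];print("silhouette mid col",a,"row",b,"fit axis proj",q)
E
python3 - <<'E'
from lm import *
snap("side","s8");go(552,191.4,165,-.22)
s=arm.read_state()["position"];band("s8",s[:2],s[2]+38-180)
lant("s8",s[:2],s[2]-137,s[2]-55)
E
```

```text
t 13.15 p [556.5 192.1 200.7] yaw -0.221 tilt z [ 0.002   0.0025 -1.    ] F [ 1.  -0.3 -3.8] w 52.3
tool shift cm [-0.43  0.18  3.57] turn -0.0009538360351018238
band px 72 z rel 30.0 58.0
bottom centre [550.9 190.2] 0.75
silhouette mid col 229.75 row 264.5 fit axis proj [232.7 251.1]
axis at z 104.68427944120117 [553.4 192.7] slope [ 0.038 -0.008] 922 2.69
```

>>> send_rows:
  steps:
    - [[-0.1,-0.1,0.5,0,0],[-0.1,-0.05,0.5,0,0],[0,0,0.5,0,0],[0,0,0.5,0,0],[0,0,0,0,0],[0,0,0,0,0]]

```text
clock: 13.65
position: [558.7, 194.7, 185.2]
ee_rot: [0.994, -0.111, 0.005, -0.004]
contact_force: [0.4, 1.0, -3.5]
gripper_width: 52.6
```

```bash
python3 - <<'E'
from lm import *
im,_=snap("side","s9");go(555.2,193.5,153,-.22)
s=arm.read_state()["position"];band("s9",s[:2],s[2]+38-180)
lant("s9",s[:2],s[2]-112,s[2]-55)
cv2.imwrite("pics/s9c.png",cv2.resize(im[180:310,170:310],None,fx=4.5,fy=4.5,interpolation=cv2.INTER_CUBIC))
E
```

```text
t 13.7 p [558.6 194.7 185.1] yaw -0.222 tilt z [ 0.0113  0.0059 -0.9999] F [ 0.3  0.5 -3.7] w 52.8
tool shift cm [-0.34  0.22  3.2 ] turn -0.0016274946372668297
band px 49 z rel 34.0 55.0
bottom centre [555.6 192.9] 0.49
silhouette mid col 226.75 row 267.5 fit axis proj [231.5 255.6]
axis at z 101.59574497441395 [560.2 194.4] slope [-0.074  0.096] 495 1.42
```

View pics/s9c.png

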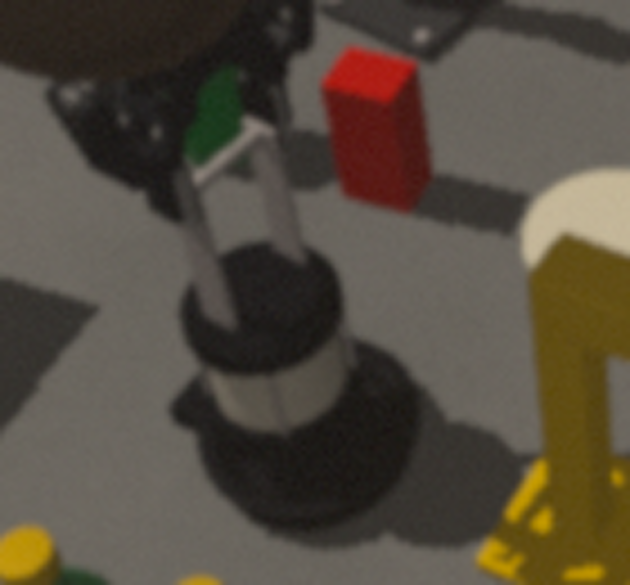

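Lantern (base front (285,430)) sits a bit to +x of the cradle centre, as measured (~5 mm). Correct while descending.

>>> send_rows:
  steps:
    - [[-0.25,0.1,0.1,0,0],[-0.25,0.05,0.3,0,0],[-0.15,0,0.4,0,0],[-0.1,0,0.4,0,0],[0,0,0,0,0]]

```text
clock: 14.12
position: [550.5, 195.2, 173.0]
ee_rot: [0.994, -0.111, 0.006, -0.004]
contact_force: [-0.6, -0.2, -4.4]
gripper_width: 52.3
```

```bash
python3 - <<'E'
from lm import *
snap("side","s10");go(553.6,193,153,-.22)
s=arm.read_state()["position"];band("s10",s[:2],s[2]+38-180,(.02,-.023))
E
```

```text
t 14.17 p [550.8 195.2 173.4] yaw -0.221 tilt z [ 0.0134  0.007  -0.9999] F [ 0.8  0.  -3.6] w 52.4
tool shift cm [0.3  0.18 2.04] turn -0.0014333909474252005
band px 41 z rel 36.0 57.0
bottom centre [546.1 193.9] 0.36
silhouette mid col 230.0 row 272.0 fit axis proj [235.9 260.2]
```

>>> send_rows:
  steps:
    - [[0.2,0.05,0.2,0,0],[0.1,0.05,0.3,0,0],[0,0,0.3,0,0],[0,0,0,0,0]]

```text
clock: 14.5
position: [554.3, 193.7, 164.9]
ee_rot: [0.994, -0.11, 0.007, -0.004]
contact_force: [-0.1, -0.0, -3.4]
gripper_width: 52.3
```

>>> send_rows:
  steps:
    - [[-0.05,0,0.3,0,0],[-0.05,0,0.25,0,0],[0,0,0,0,0]]

```text
clock: 14.75
position: [553.6, 193.8, 158.5]
ee_rot: [0.994, -0.111, 0.007, -0.004]
contact_force: [-1.4, -0.4, -4.5]
gripper_width: 52.5
```

>>> send_rows:
  steps:
    - [[0,0,0.2,0,0],[0,0,0.1,0,0]]

```text
clock: 14.92
position: [553.6, 193.9, 155.4]
ee_rot: [0.994, -0.11, 0.007, -0.004]
contact_force: [-0.0, -1.5, -3.7]
gripper_width: 52.5
```

>>> send_rows:
  steps:
    - [[0,0,0.15,0,0],[0,0,0,0,0]]

```text
clock: 15.08
position: [553.6, 193.3, 153.9]
ee_rot: [0.994, -0.11, 0.007, -0.003]
contact_force: [-0.6, -0.6, -3.8]
gripper_width: 52.3
```

>>> send_rows:
  steps:
    - [[0,0,0.15,0,0],[0,0,0,0,0]]

```text
clock: 15.25
position: [553.8, 193.0, 153.2]
ee_rot: [0.994, -0.11, 0.007, -0.003]
contact_force: [-0.0, -0.7, -2.6]
gripper_width: 52.2
```

>>> send_rows:
  steps:
    - [[0,0,0.15,0,0],[0,0,0.15,0,0]]

```text
clock: 15.42
position: [554.8, 192.9, 153.1]
ee_rot: [0.994, -0.11, 0.008, -0.003]
contact_force: [-2.9, -1.4, 4.6]
gripper_width: 52.6
```

>>> send_rows:
  steps:
    - [[0,0,0.15,0,0],[0,0,0.15,0,0]]

```text
clock: 15.58
position: [555.2, 192.7, 153.2]
ee_rot: [0.994, -0.109, 0.009, -0.003]
contact_force: [-3.1, -0.8, 5.3]
gripper_width: 52.6
```

Seated; relax the push, then open.

>>> send_rows:
  steps:
    - [[0,0,-0.05,0,0],[0,0,0,0,0],[0,0,0,0,0.66],[0,0,0,0,0.72],[0,0,0,0,0.85],[0,0,0,0,1],[0,0,0,0,1],[0,0,0,0,1],[0,0,0,0,1]]

```text
clock: 16.33
position: [558.1, 195.2, 155.2]
ee_rot: [0.994, -0.109, 0.013, -0.006]
contact_force: [-1.4, 0.2, -0.1]
gripper_width: 85.3
```

```bash
python3 -c "
from lm import *
snap('side','s11');go(None,None,280)
band('s11',np.array([550,193.]),10,(0,0))"
```

```text
t 16.38 p [558.1 195.1 155.2] yaw -0.218 tilt z [ 0.0274  0.0097 -0.9996] F [ 1.6  0.1 -0.7] w 85.4
tool shift cm [  0.31  -0.19 -12.48] turn None
band px 17 z rel 39.0 50.0
bottom centre [549.2 191. ] 0.35
silhouette mid col nan row nan fit axis proj [237.  264.9]
  return _methods._mean(a, axis=axis, dtype=dtype,
  ret = ret.dtype.type(ret / rcount)
```

Open and unloaded. Rise straight up and clear, then check.

>>> send_rows:
  steps:
    - [[0.02,0,-0.6,0,1],[0.02,0,-0.8,0,1],[0.04,0,-1.5,0,1],[0.05,0,-2,0,1],[0.05,0,-2.5,0,1],[0,0,-3,0,1],[0,0,-3,0,1],[0,0,-3,0,1],[0,0,-3,0,1],[0,0,0,0,1]]

```text
clock: 17.22
position: [553.7, 191.0, 363.5]
ee_rot: [0.994, -0.109, 0.014, -0.006]
contact_force: [-0.4, 0.0, 2.0]
gripper_width: 85.4
```

```bash
python3 - <<'E'
from lm import *
im,d=snap("side","s12");im2,_=snap("top","t12");go()
lant("s12",(550,193),15,92);band("s12",np.array([550,193.]),10,(0,0))
w=world("side",d);m=(abs(w[...,0]-550)<25)&(abs(w[...,1]-193)<40)&(w[...,2]>170)&(w[...,2]<215);print("strap tops z (want ~194)",np.percentile(w[m][:,2],[50,95,99]).round(1))
m=(np.hypot(w[...,0]-550,w[...,1]-193)<38)&(w[...,2]>95)&(w[...,2]<113);print("cap z (want 105)",np.median(w[m][:,2]).round(1))
cv2.imwrite("pics/end.png",im)
E
```

```text
t 17.32 p [551.7 190.9 357.7] yaw -0.219 tilt z [ 0.0196  0.0059 -0.9998] F [-0.4 -0.2 -0.3] w 85.2
tool shift cm [0. 0. 0.] turn None
axis at z 53.5 [554.2 194.2] slope [ 0.086 -0.082] 1164 5.16
band px 57 z rel 34.0 57.0
bottom centre [554.5 190.9] 0.52
silhouette mid col 233.0 row 277.0 fit axis proj [235.  264.3]
strap tops z (want ~194) [189.9 193.4 194.7]
cap z (want 105) 103.3
```

View pics/end.png

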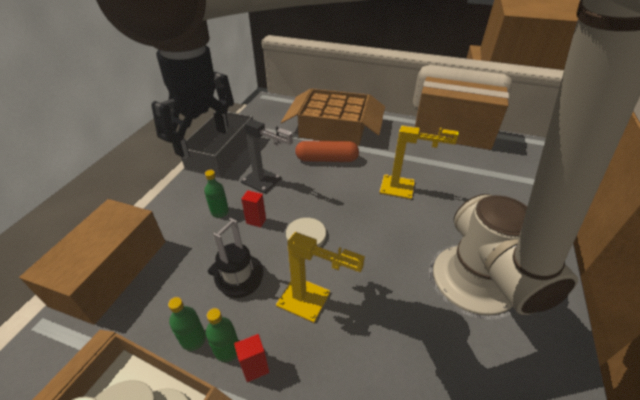

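Lantern stands in the cradle (235,265), goods unmoved. One last numeric check of cap level before handing in.

```bash
python3 - <<'E'
from h import *
for n,f in(("side","s12"),("top","t12")):
    D=np.load(f"pics/{f}.npz");w=world(n,D["d"])
    m=(np.hypot(w[...,0]-551,w[...,1]-192)<36)&(w[...,2]>98)&(w[...,2]<112)
    p=w[m]
    if len(p)<20: print(n,len(p));continue
    for _ in range(4):
        A=np.c_[p[:,:2]-[551,192],np.ones(len(p))];c=np.linalg.lstsq(A,p[:,2],rcond=None)[0];r=p[:,2]-A@c;k=abs(r)<2*r.std()+.3;p=p[k]
    print(n,"cap plane slope,z",c.round(3),len(p),r.std().round(2))
    m=(np.hypot(w[...,0]-551,w[...,1]-192)<60)&(w[...,2]>184)&(w[...,2]<200);q=w[m]
    if len(q):print("bar pts mid",((q.min(0)+q.max(0))/2).round(1),np.median(q,0).round(1))
E
```

```text
side cap plane slope,z [1.00000e-02 6.00000e-03 1.03508e+02] 399 1.16
bar pts mid [552.  198.4 189.9] [550.  199.3 191.4]
top cap plane slope,z [-1.00000e-03  4.00000e-02  1.04892e+02] 397 1.92
bar pts mid [550.9 194.8 191. ] [550.3 195.1 193.3]
```

```bash
python3 -c "
from bench import job
print(job.job_done())"
```

```text
the job is handed in; nothing more can be done
None
```

I took the lantern off the hook, stood it in the charging cradle and let go. The job was handed in at about 17 s on the robot's clock.

**Hook:** I gripped across the straps and lifted about 4 mm. I pushed the keeper back with the handle bar to its stop, with about 10 N the highest reading on the hook, then held it at 4–6 N while the bar rose past the nose. I drew the lantern forward clear of the hook before raising it further. The force readings were taken between moves, not continuously.

**Set-down:** The lantern met the cradle floor with about 9 N, including its own weight. I eased off, opened the gripper and rose clear.

**Last checks:**
- **Height:** The cap measured 103.5 mm (side camera) and 104.9 mm (top camera), against 105 mm expected. The strap tops came out at about 194 mm, as expected, so it is fully home.
- **Position:** The middle of the bar was about (550.5, 195) from the top camera, close to the cradle centre at (550, 193).
- **Surroundings:** The gripper is open, well above the lantern and touching nothing. In the side view the bottles, drink boxes, loaf and roll look unmoved.

**Where checks disagreed:**
- **Tilt:** The side camera put the cap's tilt at about 0.7° and the noisier top camera at up to 2°. The lantern was held about 2° off vertical before release.
- **Axis:** A fit of the lantern's body axis was spoiled by cradle points. A fit of the white band put the axis about 5 mm off the cradle centre, which the cap heights don't support.

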